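Touch-mode vortexing of one tube, ended while pressing

TASK

Mix the blue-capped tube on the vortex mixer: turn the mixer's blue selector clockwise from off to touch mode (the green dot) until it clicks in, then draw the blue-capped tube out of the rack and stand it upright in the mixer's rubber cup. With the tube gently press the spring-loaded cup about half way down, 4 mm of its 8 mm, so that the mixer runs without the cup sitting on its stop, and keep it so for three seconds. Finish still gripping the tube and pressing it there; leave the two orange-capped tubes in the rack and the bottles and the red slide box where they are.

Things in the scene. Friction and masses are not known exactly. Their poses are not given: they have to be found in the camera images.
- mixer: White bench vortex mixer, fixed, 206 x 130 mm, its flat top (deck) 80 mm above the table; place and yaw vary. Origin: centre of the underside; x points from its front (controls, facing the robot) to its back, z up. Selector axis at x = -58 mm, y = 0; cup axis at x = +45 mm, y = 0. The small black speed dial on the sloping front is already set and does not turn.
- selector (a joint): Blue bar handle on the deck, 36 x 12 mm, top 34 mm above the deck, on a 39 mm grey skirt 6 mm high; its white line points to the mode. Rad, growing clockwise from above: 0 = off (line towards the cup), +0.8 = touch (green dot), -0.8 = continuous (white dot). Spring click stops hold it at these three; past about 0.45 it snaps on to the next by itself. Takes up to 0.07 N m.
- selector_grip (a point): Point on the selector's axis, 28 mm above the deck, 6 mm below the top of the blue handle: the height to grip it. Its x axis runs along the bar handle (towards the white line), z up.
- touch_mark (a point): Green dot on the deck, 31 mm from the selector's axis: the touch position.
- cup (a joint): Spring-loaded black rubber cup on the mixer's deck, which moves straight down when pressed. Value in m: 0 = up (free), 0.008 = on its stop. It starts to yield at 3 N and needs 1 N more for each mm: 7 N at half travel, 11 N at the stop.
- cup_floor (a point): Centre of the flat floor inside the rubber cup (103 mm above the table while the cup is up); it sinks with the cup. Axes as the mixer's. The cup is 15 mm deep inside, 42 mm wide at its mouth and about 33 mm at the floor; outside it is 50 mm across the rim.
- rack: Blue tube rack, fixed, 60 x 178 mm, 40 mm high; place and yaw vary. Origin: centre of the underside. Three wells 31.5 mm wide in its upper deck (top of that deck 38 mm above the table), in a row along its y axis at y = -55, 0 and +55 mm; tubes stand on its lower deck, 4 mm above the table.
- blue_tube: Closed self-standing plastic tube with a BLUE screw cap, about 50 g, upright in one of the rack's wells (which one varies). Body 29 mm across up to 95 mm, cap 34 mm across from 96 to 108 mm (top). Origin: centre of the flat foot, z towards the cap. Grip it round the body, 60 to 80 mm above its foot, fingers closing across the rack's row.
- orange_tube_1: Same tube with an ORANGE cap, in another well of the rack. Origin: centre of the foot. Stays in the rack.
- orange_tube_2: A second tube with an ORANGE cap, in the remaining well. Origin: centre of the foot. Stays in the rack.
- oil_bottle: Amber dropper bottle, 33 mm across, 90 mm high, standing loose on the table behind the rack. Origin: centre of the foot. A bystander.
- buffer_bottle: White small bottle, 33 mm across, 70 mm high, standing loose behind the mixer. Origin: centre of the foot. A bystander.
- slide_box: Red slide box, 35 x 84 x 28 mm, lying loose behind the rack. Origin: centre of the underside. A bystander.

How it is judged:
By the outcome, as a careful person would: the job done as asked, in the order asked, and still so for the second after the job is handed in, while the arm keeps its last pose, push and grip.
It also fails if it takes over 58 s, if anything falls off the work surface, if the arm or the gripper's body presses on something with over 40 N, if the wrist force passes 120 N, or if a joint passes its speed limit or range.

ROBOT

A 6-joint arm with a two-finger parallel gripper is mounted at the origin on a cart in front of the work surface, level with it; the furniture and walls round the work are solid. World frame = base frame: x ahead of the robot, y to its left, z up, the work surface at z = 0. Lengths are in m, angles in rad, forces in N, time in s.
With the tool pointing down it reaches from about 0.375 to 0.9 m from the base axis. Payload 3.1 kg.
Tool frame: the origin (TCP) lies on the centre line of the jaws, within the pads' length; the fingertips stand 22 mm ahead of it and the grasp point (between the pads) lies 3 mm ahead of it; z points along the fingers, y is the line along which they close (so a half turn about z gives the same grasp; the last joint's range is limited). The gripper opens to 85 mm and grips with 20 to 120 N. Pads are 22 mm wide; open, the fingers measure 114 mm over their backs; the gripper's body (76 mm by 85 mm) begins 54 mm behind the grasp point. The pads swing forward as they close: fully open they stand 13 mm farther back than shut.
Start: joints at [-1.514, 0.527, 1.433, -0, 1.181, -0.178], TCP at [0.146, -0.608, 0.253] pointing down, gripper open.
Joint ranges: [-3.08, 3.08], [-0.75, 2.2], [0.22, 2.44], [-1.43, 4.57], [0, 2.65], [-2.85, 2.85]. Speed limits (rad/s): [2.79, 2.79, 3.14, 3.14, 3.14, 3.14].

INTERFACE

Orientations are given as a unit quaternion [x, y, z, w].
In Python, from station import manip, optics gives the robot as it stands (manip), with the cameras (optics).
- The arm moves only by the shell command python3 drive.py 'ROWS' [FORCE]. ROWS is a JSON list of rows, 1 to 20 of them, each written [[dx, dy, dz], turn, opening]: dx, dy, dz in shares of 0.6 m (1.0 is 0.6 m), then a turn about the tool's z in a scale on which 1.0 is 4 rad, then the opening from 0.0 (shut) to 1.0 (fully open); each row is the pose to reach, as a shift and turn from the pose commanded when the command began, along the tool's axes at that moment; what a row does not reach only later rows make up. A row lasts 1/10 s, in which the tool goes at most 0.05 m and 0.15 rad, less where a joint would pass 70% of its speed; a pose out of reach is approached as far as the arm can. The fingers move at their own pace and stop on an object; FORCE is the grip in N (left out, the last holds). Time passes only in rows, so rows that do not move let the fingers close. It prints the time, the measured TCP pose, the force, the opening and the grip force at its end. A shift or turn number past 1, either way, is cut back to 1. Input that does not fit is refused with a message, and nothing moves.
- manip.sense(): the state, without advancing time (a new reading comes with each control period).
- optics.snapshot(name): name is "scene" or "top" or "wrist"; returns a dict with "pixels" (400x640x3 uint8, red, green, blue), "range_z" (400x640 float32, m along the optical axis (not along the pixel's ray), 0 where there is no reading), "fov_y" (degrees; the focal length in pixels is half the picture's height over the tangent of half this angle, whatever the lens; pixels are square), "cx", "cy" (the principal point, pixels), "k1" (the pictures are not rectified: a ray, as slopes to the right and down, at radius r is drawn at 1 + k1 r^2 times it, then the intrinsics apply), "R" (3x3) and "t" (3): a world point X has camera coordinates R X + t; the wrist camera has in their place "hand_eye" (4x4, takes a point from camera to tool coordinates, whose origin is the TCP and whose axes are the flange's). Camera axes: x right, y down, z forward; pixel columns grow to the right and rows downward; lengths in m; the calibration is good to about 2 mm. A picture is of the moment at which its call begins: read the wrist's pose just before it.
- manip.sign_off(): hands the job in; it is judged then, once.
The state is a dict: "t": time; "q": joint angles; "qd": joint speeds; "tau": joint torques, N m; "tcp_pos": TCP position; "tool_rot": TCP orientation; "force": force on the tool from outside, world axes, zero at the start; "ft_torque": the same for the moment, N m; "finger_gap": opening from 0.0 (shut) to 1.0 (fully open); "gripper_force": force on a finger pad.
Only numpy, scipy, OpenCV 4.12 (cv2) and the standard library are available. Lean on these libraries where they do the work, as an engineer would, in place of code of your own. Each camera call takes 0.05 s, during which the arm holds its last target. There are 200 camera calls.

## Working session

There is one attempt and no reset: what is moved stays moved. The work goes in short steps, Python scripts to look and compute and a shell command to move; the robot and the scene stay as the last step left them, time stands still between calls to the robot, and variables do not carry over. Pictures are saved under pics/ and viewed, at most 13 in all, crops included, and the job is handed in when it is done.

```bash
ls; mkdir -p pics
cat > h.py <<'E'
import numpy as np, cv2
from station import manip, optics
def snap(n):
    s=manip.sense(); d=optics.snapshot(n); d['s']=s; return d
def save(d,f): cv2.imwrite('pics/'+f,cv2.cvtColor(d['pixels'],cv2.COLOR_RGB2BGR))
E
python3 - <<'E'
from h import *
s=manip.sense(); print({k:np.round(v,3) for k,v in s.items()})
for n in ("scene","top","wrist"):
    d=snap(n); save(d,n+'0.png'); print(n,{k:(np.round(v,4).tolist() if not isinstance(v,float) else v) for k,v in d.items() if k not in('pixels','range_z','s')})
E
```

```text
drive.py
pics
station.py
{'t': np.float64(0.0), 'q': array([-1.513,  0.528,  1.434,  0.   ,  1.181, -0.178]), 'qd': array([ 0.002, -0.   ,  0.001,  0.001,  0.   , -0.001]), 'tau': array([-1.0000e-03, -4.4235e+01, -1.7803e+01, -0.0000e+00,  8.0000e-03,
        0.0000e+00]), 'tcp_pos': array([ 0.146, -0.607,  0.252]), 'tool_rot': array([ 0.993,  0.118,  0.   , -0.001]), 'force': array([ 0.872, -0.51 ,  0.52 ]), 'ft_torque': array([0.026, 0.019, 0.017]), 'gripper_force': np.float64(0.0), 'finger_gap': np.float64(1.001)}
scene {'fov_y': 43.78376186843731, 'cx': 311.83133322150786, 'cy': 205.09857608124526, 'k1': -0.15726769446956507, 'R': [[-0.8679, -0.4967, 0.012], [-0.3508, 0.5956, -0.7226], [0.3518, -0.6313, -0.6911]], 't': [0.5595, 0.2376, 0.8133]}
top {'fov_y': 50.57846562811433, 'cx': 319.1495614748827, 'cy': 199.95533063585273, 'k1': -0.1141334210994792, 'R': [[-0.0136, -0.9998, -0.0161], [-0.9869, 0.016, -0.1603], [0.1605, 0.0137, -0.9869]], 't': [0.0893, 0.6301, 0.9629]}
wrist {'fov_y': 65.9764069938241, 'cx': 316.4867211600115, 'cy': 199.81202042200687, 'k1': -0.03148780246084244, 'hand_eye': [[0.0008, -0.9561, -0.293, 0.0758], [1.0, 0.0005, 0.0013, 0.0], [-0.0011, -0.293, 0.9561, -0.1213], [0.0, 0.0, 0.0, 1.0]]}
```

View pics/top0.png

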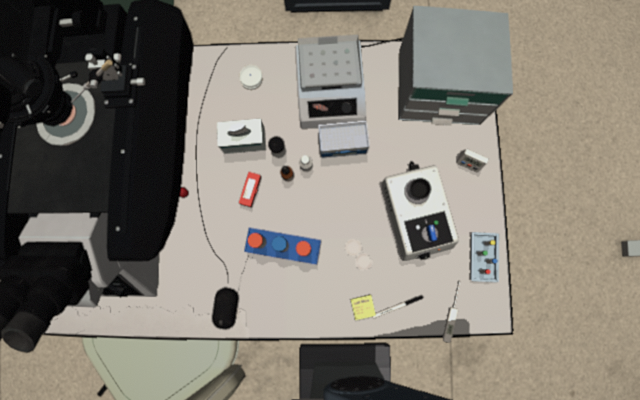

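View pics/scene0.png

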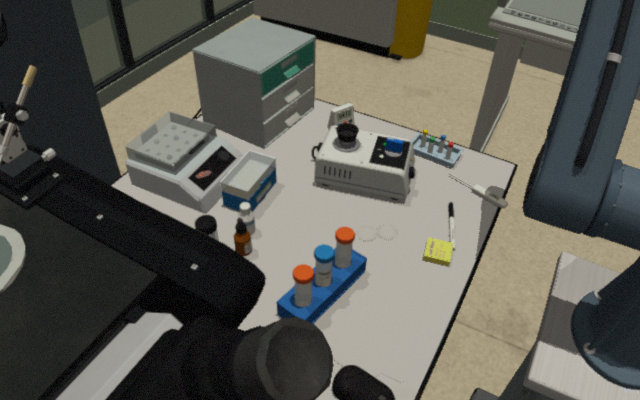

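The top view shows the mixer at right, with the cup at (419,189) and the selector at (431,232). The rack is at (283,245), with the blue cap in the middle well at (279,244). The scene view shows the same: blue cap (324,253), selector (396,145), cup (347,133).

```bash
cat >> h.py <<'E'
from scipy.spatial.transform import Rotation as Rn
def cam(d):
    f=200/np.tan(np.radians(d['fov_y'])/2); K=np.array([[f,0,d['cx']],[0,f,d['cy']],[0,0,1]])
    if 'R' in d: R=np.array(d['R']).T; c=-R@np.array(d['t'])
    else:
        T=np.eye(4); T[:3,:3]=Rn.from_quat(d['s']['tool_rot']).as_matrix(); T[:3,3]=d['s']['tcp_pos']; M=T@np.array(d['hand_eye']); R=M[:3,:3]; c=M[:3,3]
    return K,R,c   # R: cam->world
def rays(d,uv):
    K,R,c=cam(d); p=cv2.undistortPoints(np.array(uv,float).reshape(-1,1,2),K,np.array([d['k1'],0,0,0.]))[:,0]
    return c,(R@np.c_[p,np.ones(len(p))].T).T
def plane(d,uv,z):
    c,r=rays(d,uv); return c+r*((z-c[2])/r[:,2])[:,None]
def tri(d1,a,d2,b):
    c1,r1=rays(d1,[a]);c2,r2=rays(d2,[b]); A=np.c_[r1[0],-r2[0]]; s=np.linalg.lstsq(A,c2-c1,rcond=None)[0]
    p,q=c1+s[0]*r1[0],c2+s[1]*r2[0]; return (p+q)/2,np.linalg.norm(p-q)
def depth(d,uv):
    c,r=rays(d,uv); v=np.array(uv).round().astype(int); return c+r*d['range_z'][v[:,1],v[:,0]][:,None]
def blobs(d,lo,hi,box=None,amin=15):
    h=cv2.cvtColor(d['pixels'],cv2.COLOR_RGB2HSV); m=cv2.inRange(h,lo,hi)
    if box: k=np.zeros_like(m); x0,y0,x1,y1=box; k[y0:y1,x0:x1]=1; m=m*k
    n,l,st,ce=cv2.connectedComponentsWithStats(m)
    return [(int(st[i,4]),ce[i].round(1).tolist(),st[i,:4].tolist(),l==i) for i in range(1,n) if st[i,4]>=amin]
def pix(m): 
    y,x=np.nonzero(m); return np.c_[x,y].astype(float)
E
python3 - <<'E'
from h import *
t=snap('top'); s=snap('scene')
for n,d,bx in (('top',t,(180,140,470,280)),('scene',s,(230,110,430,330))):
    for c,lo,hi in (('blue',(95,110,50),(120,255,255)),('orange',(3,150,100),(14,255,255)),('red',(172,120,80),(180,255,255)),('green',(40,100,60),(80,255,255))):
        for b in blobs(d,lo,hi,bx,4):
            P=depth(d,pix(b[3])); print(n,c,b[0],b[1],b[2],np.median(P,0).round(3))
for n,d,bx in(('topc',t,(370,150,470,270)),('topr',t,(235,215,330,275))):
    x0,y0,x1,y1=bx; im=cv2.resize(d['pixels'][y0:y1,x0:x1],None,fx=5,fy=5,interpolation=cv2.INTER_CUBIC); cv2.imwrite('pics/%s.png'%n,im[:,:,::-1])
print(depth(t,[(400,215),(419,189),(279,244),(255,240),(303,248),(440,200)]).round(3))
E
```

```text
top blue 20 [345.0, 151.5] [340, 151, 11, 2] [0.751 0.015 0.051]
top blue 4 [358.5, 151.0] [357, 151, 4, 1] [ 0.756 -0.019  0.035]
top blue 13 [327.7, 153.9] [322, 153, 11, 3] [0.75  0.057 0.035]
top blue 84 [431.7, 233.9] [428, 225, 9, 17] [ 0.54  -0.171  0.112]
top blue 6 [433.5, 226.0] [433, 225, 2, 3] [ 0.559 -0.176  0.111]
top blue 1214 [284.0, 246.2] [245, 229, 75, 35] [0.52  0.165 0.039]
top orange 153 [255.2, 240.0] [248, 234, 15, 13] [0.533 0.223 0.113]
top orange 145 [303.1, 248.2] [297, 242, 13, 13] [0.514 0.116 0.113]
top red 27 [183.1, 191.8] [180, 188, 7, 8] [0.644 0.386 0.125]
top green 19 [435.8, 222.2] [434, 220, 5, 5] [ 0.57  -0.19   0.082]
scene blue 210 [394.1, 145.0] [385, 139, 19, 14] [ 0.542 -0.167  0.103]
scene blue 365 [251.5, 193.8] [230, 170, 46, 40] [0.757 0.059 0.029]
scene blue 2410 [323.4, 286.7] [277, 245, 89, 79] [0.511 0.186 0.037]
scene orange 4 [345.0, 121.8] [344, 121, 3, 2] [ 0.721 -0.299  0.022]
scene orange 210 [344.7, 233.8] [336, 227, 18, 15] [0.514 0.121 0.111]
scene orange 263 [302.8, 272.7] [293, 265, 21, 16] [0.532 0.229 0.112]
scene green 8 [384.0, 143.5] [383, 142, 3, 4] [ 0.573 -0.188  0.081]
[[ 0.588 -0.107  0.081]
 [ 0.645 -0.15   0.103]
 [ 0.524  0.17   0.111]
 [ 0.533  0.224  0.111]
 [ 0.514  0.116  0.114]
 [ 0.622 -0.204  0.079]]
```

View pics/topc.png

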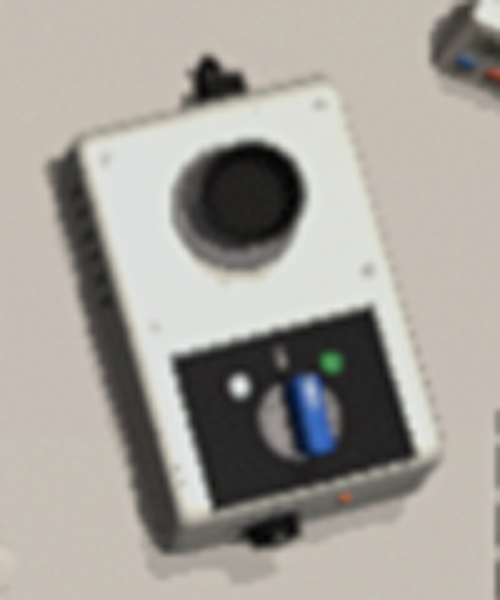

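The crop shows the handle pointing at off (top, 300,375), with the green dot at (332,362) and the cup at (250,195). Depth puts the selector at about (0.54,-0.17), the cup at (0.645,-0.15), and the mixer yaw at about 0.2. The tool yaw already matches, so I'll move over the selector.

Units first: shifts go in shares of 0.6 m and turns go in shares of 4 rad. So 0.47 m is 0.7833, -0.33 m is -0.55.

```bash
python3 drive.py '[[[0.7833, -0.55, 0], 0, 1], [[0.7833, -0.55, 0], 0, 1], [[0.7833, -0.55, 0], 0, 1], [[0.7833, -0.55, 0], 0, 1], [[0.7833, -0.55, 0], 0, 1], [[0.7833, -0.55, 0], 0, 1], [[0.7833, -0.55, 0], 0, 1], [[0.7833, -0.55, 0], 0, 1], [[0.7833, -0.55, 0], 0, 1], [[0.7833, -0.55, 0], 0, 1], [[0.7833, -0.55, 0], 0, 1], [[0.7833, -0.55, 0], 0, 1], [[0.7833, -0.55, 0], 0, 1], [[0.7833, -0.55, 0], 0, 1], [[0.7833, -0.55, 0], 0, 0.6], [[0.7833, -0.55, 0], 0, 0.6], [[0.7833, -0.55, 0], 0, 0.6]]'
python3 - <<'E'
from h import *
import pickle
d=snap('wrist'); save(d,'w1.png'); print(d['s']['q'].round(3),d['s']['tcp_pos'].round(4),d['s']['tool_rot'].round(4)); pickle.dump(d,open('w1.pkl','wb'))
E
```

```text
t: 1.95
tcp_pos: [0.5253, -0.1781, 0.2534]
tool_rot: [0.993, 0.117, -0.0, 0.0]
force: [1.2, 0.8, -0.7]
finger_gap: 0.601
gripper_force: 0.0
[-0.528  0.433  1.611 -0.     1.098  0.809] [ 0.5253 -0.1781  0.2534] [ 9.932e-01  1.166e-01 -1.000e-04  0.000e+00]
```

View pics/w1.png

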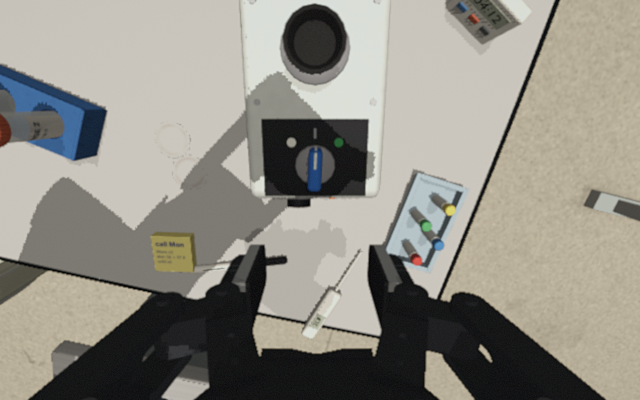

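The wrist view shows the handle at (315,168), dots at (292,142) and (339,142), and the cup at (314,40). The handle is nearly aligned with the tool. I'll take a second view closer in and triangulate.

Scaled: 0.03 m is 0.05, 0.02 m is 0.0333.

```bash
python3 drive.py '[[[0.05, 0.0333, 0.05], 0, 0.6], [[0.05, 0.0333, 0.05], 0, 0.6], [[0.05, 0.0333, 0.05], 0, 0.6]]'
cat > m.py <<'E'
from h import *
import pickle
def feats(d,lo_y=0):
    h=blobs(d,(100,110,60),(130,255,255),(200,60,450,330),60); h=max(h,key=lambda b:b[0])
    g=max(blobs(d,(40,100,60),(85,255,255),(250,40,400,330),8),key=lambda b:b[0])
    return h,g
w1=pickle.load(open('w1.pkl','rb')); w2=snap('wrist'); save(w2,'w2.png'); pickle.dump(w2,open('w2.pkl','wb'))
for d in(w1,w2):
    h,g=feats(d); (c,sz,a)=cv2.minAreaRect(pix(h[3]).astype(np.float32)); print(h[:3],g[:3],np.round(c,1),sz,a)
    P=depth(d,pix(h[3])); top=P[P[:,2]>P[:,2].max()-0.004]; v=np.linalg.svd(top[:,:2]-top[:,:2].mean(0))[2][0]
    print('top z',np.percentile(P[:,2],95),'c',top.mean(0).round(4),(top[:,:2]@v).ptp() if hasattr(np.ndarray,'ptp') else np.ptp(top[:,:2]@v),'yaw',np.arctan(v[1]/v[0]))
    r=cv2.minAreaRect((top[:,:2]*1000).astype(np.float32)); print(r)
    y,x=np.mgrid[0:330,220:420]; uv=np.c_[x.ravel(),y.ravel()].astype(float); Q=depth(d,uv)
    k=(Q[:,2]>0.108)&(Q[:,0]>0.6)&(Q[:,2]<.13)
    if k.sum()>50: cc,rr=cv2.minEnclosingCircle((Q[k,:2]*1000).astype(np.float32)); print('cup',cc,rr,np.median(Q[k,2]),np.percentile(Q[k,2],95))
    k=(np.abs(Q[:,2]-.08)<.004); print('deck z',np.median(Q[k,2]), cv2.minAreaRect((Q[k,:2]*1000).astype(np.float32)))
h1,g1=feats(w1);h2,g2=feats(w2)
print('green',tri(w1,g1[1],w2,g2[1]),depth(w2,[g2[1]]))
print('handle tri',tri(w1,h1[1],w2,h2[1]))
s=w2['s'];print(s['tcp_pos'],Rn.from_quat(s['tool_rot']).as_matrix()[:,0])
E
python3 m.py
```

```text
t: 2.3
tcp_pos: [0.5592, -0.1897, 0.2218]
tool_rot: [0.993, 0.117, -0.001, -0.001]
force: [-0.2, -0.2, 0.5]
finger_gap: 0.599
gripper_force: 0.0
(480, [314.4, 171.3], [308, 148, 14, 44]) (69, [338.2, 141.9], [334, 138, 9, 9]) [314.5 169.5] (43.0, 13.0) 90.0Traceback (most recent call last):
  File "m.py", line 11, in <module>
    print('top z',np.percentile(P[:,2],95),'c',top.mean(0).round(4),(top[:,:2]@v).ptp() if hasattr(np.ndarray,'ptp') else np.ptp(top[:,:2]@v),'yaw',np.arctan(v[1]/v[0]))
                                                                    ^^^^^^^^^^^^^^^^^
AttributeError: `ptp` was removed from the ndarray class in NumPy 2.0. Use np.ptp(arr, ...) instead.
```

```bash
sed -i "s/(top\[:,:2\]@v).ptp() if hasattr(np.ndarray,'ptp') else //" m.py; python3 m.py
```

```text
(480, [314.4, 171.3], [308, 148, 14, 44]) (69, [338.2, 141.9], [334, 138, 9, 9]) [314.5 169.5] (43.0, 13.0) 90.0
top z 0.11548447380020772 c [ 0.599  -0.1606  0.3747] 0.0 yaw 0.0
((599.0249633789062, -160.57395935058594), (0.0, 0.0), 0.0)
cup (646.2252807617188, -147.84178161621094) 24.939966201782227 0.11769069613950991 0.11966372715386979
deck z 0.08093279572886727 ((599.0379638671875, -159.228759765625), (173.6552734375, 130.32476806640625), 13.4056396484375)
(601, [291.4, 213.8], [283, 188, 17, 49]) (79, [318.4, 180.9], [314, 176, 10, 10]) [291.2 212. ] (15.444931983947754, 48.374691009521484) 2.385944128036499
top z 0.11545881467627778 c [ 0.633  -0.1721  0.3443] 0.0 yaw 0.0
((633.0322265625, -172.0655059814453), (0.0, 0.0), 0.0)
cup (645.6373291015625, -147.68756103515625) 24.837942123413086 0.11774964185881165 0.11963513033487408
deck z 0.08090532991566401 ((604.90478515625, -157.81039428710938), (185.15872192382812, 130.07852172851562), 13.280891418457031)
green (array([ 0.57202007, -0.18837956,  0.08298319]), np.float64(0.00021631889146777879)) [[ 0.5718579  -0.18852155  0.08240321]]
handle tri (array([ 0.543171  , -0.17215689,  0.10051257]), np.float64(0.00028141430521003895))
[ 0.55917741 -0.18959801  0.2230678 ] [ 0.97246316  0.2330539  -0.00112875]
```

View pics/w2.png

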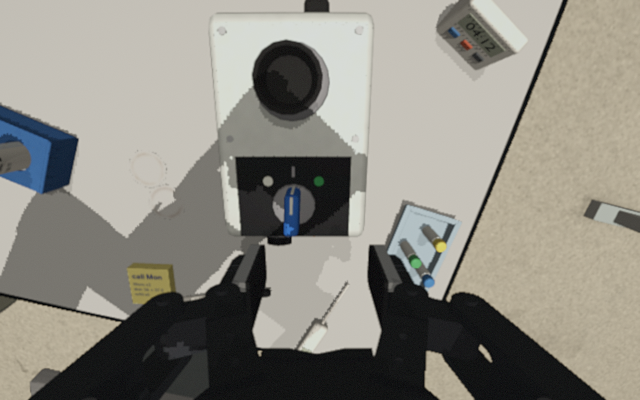

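Measured: selector axis (0.5457,-0.1714), deck z 0.081, yaw 0.232, cup centre (0.646,-0.148) with rim at 0.118. The green dot checks to within 1 mm. Next I'll align, descend and grip.

Scaled: 0.112 m is 0.1867, 0.09 m is 0.15.

```bash
python3 drive.py '[[[-0.015, -0.035, 0.05], 0, 0.5], [[-0.015, -0.035, 0.1], 0, 0.5], [[-0.015, -0.035, 0.15], 0, 0.5], [[-0.015, -0.035, 0.1867], 0, 0.5], [[-0.015, -0.035, 0.1867], 0, 0.5], [[-0.015, -0.035, 0.1867], 0, 0.5], [[-0.015, -0.035, 0.1867], 0, 0], [[-0.015, -0.035, 0.1867], 0, 0], [[-0.015, -0.035, 0.1867], 0, 0], [[-0.015, -0.035, 0.1867], 0, 0], [[-0.015, -0.035, 0.1867], 0, 0]]' 40
```

```text
t: 3.5
tcp_pos: [0.5467, -0.1712, 0.1132]
tool_rot: [0.993, 0.118, 0.001, 0.0]
force: [-0.4, 1.0, 5.8]
finger_gap: 0.128
gripper_force: 41.7
```

Scaled: 0.84 rad is 0.21.

```bash
python3 drive.py '[[[0, 0, 0], 0.03, 0], [[0, 0, 0], 0.06, 0], [[0, 0, 0], 0.09, 0], [[0, 0, 0], 0.12, 0], [[0, 0, 0], 0.15, 0], [[0, 0, 0], 0.18, 0], [[0, 0, 0], 0.205, 0], [[0, 0, 0], 0.21, 0], [[0, 0, 0], 0.21, 0], [[0, 0, 0], 0.21, 0], [[0, 0, 0], 0.21, 0.5], [[0, 0, 0], 0.21, 0.5], [[0, 0, 0], 0.21, 0.5], [[0, 0, 0], 0.21, 0.5]]'
python3 - <<'E'
from h import *
print(manip.sense()['ft_torque'])
E
python3 drive.py '[[[0, 0, -0.0833], 0.21, 0.5], [[0, 0, -0.1667], 0.21, 0.5], [[-0.0667, 0, -0.2], 0.21, 0.5], [[-0.0667, 0, -0.2], 0.21, 0.5]]'
python3 - <<'E'
from h import *
d=snap('wrist'); save(d,'w3.png')
h=max(blobs(d,(100,110,60),(130,255,255),(200,60,450,330),60),key=lambda b:b[0]); P=plane(d,pix(h[3]),0.115); v=np.linalg.svd(P[:,:2]-P[:,:2].mean(0))[2][0]
print(h[:3],P.mean(0),'yaw',np.arctan(v[1]/v[0]))
E
```

```text
t: 4.9
tcp_pos: [0.5461, -0.1708, 0.1112]
tool_rot: [0.955, -0.297, -0.0, -0.0]
force: [0.1, 0.3, 0.4]
finger_gap: 0.5
gripper_force: 0.0
[-0.06347376 -0.00540817  0.04975447]
t: 5.3
tcp_pos: [0.511, -0.1462, 0.2342]
tool_rot: [0.823, -0.568, 0.0, -0.0]
force: [0.3, -0.9, -1.0]
finger_gap: 0.499
gripper_force: 0.0
(647, [291.6, 156.0], [272, 134, 35, 43]) [ 0.54333992 -0.17377747  0.115     ] yaw -0.6849327523124447
```

View pics/w3.png

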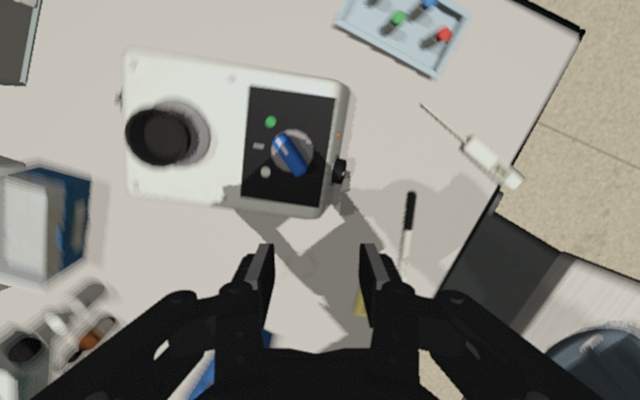

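The picture shows the handle at (292,156) pointing towards the green dot at (271,122). The frame is blurred because the arm was still turning: I repeated 0.84 in a relative command, so the tool swung further than needed while lifting. I'll check the handle angle again with the arm settled.

```bash
python3 drive.py '[[[0, 0, 0], 0, 0.7], [[0, 0, 0], 0, 0.7], [[0, 0, 0], 0, 0.7]]'
python3 - <<'E'
from h import *
import pickle
def run(d,n):
    h=max(blobs(d,(100,110,60),(130,255,255),(200,60,450,330),60),key=lambda b:b[0]); uv=pix(h[3]); D=depth(d,uv); k=(D[:,2]>0.111)&(D[:,2]<.12)
    P=plane(d,uv[k],0.115)[:,:2]; r=cv2.minAreaRect((P*1000).astype(np.float32)); v=np.linalg.svd(P-P.mean(0))[2][0]
    print(n,k.sum(),len(k),P.mean(0),'yaw',np.arctan(v[1]/v[0]),r)
run(pickle.load(open('w2.pkl','rb')),'before')
d=snap('wrist'); run(d,'after')
x0,y0=200,60; im=cv2.resize(d['pixels'][60:240,180:400],None,fx=3,fy=3,interpolation=cv2.INTER_CUBIC); cv2.imwrite('pics/w4.png',im[:,:,::-1])
s=d['s'];print(s['q'].round(3),s['tcp_pos'],s['tool_rot'])
# tubes
t=snap('top'); sc=snap('scene')
tb=[b for b in blobs(t,(98,110,50),(112,255,255),(268,232,292,256),20)]; print([b[:3] for b in tb])
to=[b for b in blobs(t,(3,150,100),(14,255,255),(240,225,320,260),50)]; so=[b for b in blobs(sc,(3,150,100),(14,255,255),(280,220,365,290),50)]
for d,bx in((t,(262,225,296,262)),(sc,(305,240,340,280))):
    y,x=np.mgrid[bx[1]:bx[3],bx[0]:bx[2]]; uv=np.c_[x.ravel(),y.ravel()].astype(float); P=depth(d,uv); k=(P[:,2]>.106)&(P[:,2]<.12)
    c,r=cv2.minEnclosingCircle((P[k,:2]*1000).astype(np.float32)); print('blue cap',k.sum(),c,r,np.median(P[k,2]),uv[k].mean(0)); 
    if d is t: a=uv[k].mean(0)
    else: print('tri',tri(t,a,sc,uv[k].mean(0)))
for b in to: print('or',plane(t,[b[1]],.110), np.percentile(depth(t,pix(b[3]))[:,2],90))
for b in so: print('or sc',plane(sc,[b[1]],.107))
E
```

```text
t: 5.65
tcp_pos: [0.5134, -0.1486, 0.2305]
tool_rot: [0.825, -0.566, -0.001, 0.0]
force: [-0.2, -0.7, 0.3]
finger_gap: 0.702
gripper_force: 0.0
before 505 601 [ 0.54664928 -0.17220981] yaw 0.1800537032397647 ((547.5423583984375, -171.9849853515625), (34.678436279296875, 11.212662696838379), 11.728407859802246)
after 564 710 [ 0.54447918 -0.17222947] yaw -0.622351107119495 ((545.4313354492188, -172.7437744140625), (11.804967880249023, 35.110389709472656), 55.40788269042969)
[-0.491  0.437  1.683  0.     1.023  2.283] [ 0.51342753 -0.14864312  0.23052443] [ 8.24564586e-01 -5.65767568e-01 -5.46892508e-04  5.79445311e-05]
[(507, [278.7, 244.1], [268, 232, 24, 24])]
blue cap 185 (528.684326171875, 181.470458984375) 28.445087432861328 0.11257712012830068 [278.63243243 242.92432432]
blue cap 378 (519.2796630859375, 186.54782104492188) 51.09244918823242 0.11150919239430762 [318.94444444 258.3994709 ]
tri (array([0.52990142, 0.17377252, 0.09129727]), np.float64(0.005181471684641651))
or [[0.53347979 0.22335674 0.11      ]] 0.11493913840536668
or [[0.51392044 0.11624724 0.11      ]] 0.1150029995567716
or sc [[0.514789  0.1168098 0.107    ]]
or sc [[0.53375773 0.22514158 0.107     ]]
```

View pics/w4.png

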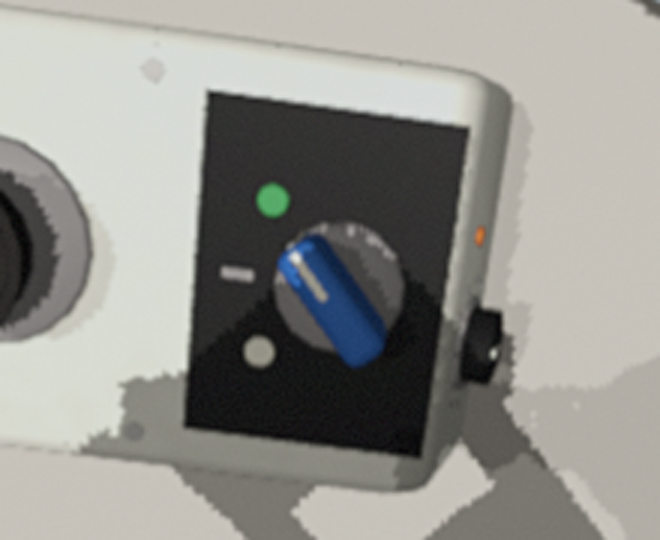

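Measured from above, the handle turned by 0.802 rad, and the picture shows the line pointing at the green dot, so the selector is in touch mode. Next the tube: the orange caps give the rack yaw (-0.179) and a midpoint of (0.524,0.170). I'll move there and turn the tool to yaw 1.39.

Scaled: -0.27 m is -0.45, -0.01 m is -0.0167, -2.595 rad is -0.6488.

```bash
python3 drive.py '[[[-0.45, -0.1667, -0.0167], -0.6488, 0.85], [[-0.45, -0.1667, -0.0167], -0.6488, 0.85], [[-0.45, -0.1667, -0.0167], -0.6488, 0.85], [[-0.45, -0.1667, -0.0167], -0.6488, 0.85], [[-0.45, -0.1667, -0.0167], -0.6488, 0.85], [[-0.45, -0.1667, -0.0167], -0.6488, 0.85], [[-0.45, -0.1667, -0.0167], -0.6488, 0.85], [[-0.45, -0.1667, -0.0167], -0.6488, 0.85], [[-0.45, -0.1667, -0.0167], -0.6488, 0.85], [[-0.45, -0.1667, -0.0167], -0.6488, 0.85], [[-0.45, -0.1667, -0.0167], -0.6488, 0.85], [[-0.45, -0.1667, -0.0167], -0.6488, 0.85], [[-0.45, -0.1667, -0.0167], -0.6488, 0.85], [[-0.45, -0.1667, -0.0167], -0.6488, 0.85], [[-0.45, -0.1667, -0.0167], -0.6488, 0.85], [[-0.45, -0.1667, -0.0167], -0.6488, 0.85], [[-0.45, -0.1667, -0.0167], -0.6488, 0.85], [[-0.45, -0.1667, -0.0167], -0.6488, 0.85], [[-0.45, -0.1667, -0.0167], -0.6488, 0.85], [[-0.45, -0.1667, -0.0167], -0.6488, 0.85]]'
cat > tb.py <<'E'
from h import *
import pickle
def caps(d):
    out=[]
    for lo,hi in(((95,90,40),(115,255,255)),((3,150,80),(14,255,255))):
        for b in blobs(d,lo,hi,None,200):
            uv=pix(b[3]); P=depth(d,uv); k=(P[:,2]>.108)&(P[:,2]<.12)&(np.hypot(P[:,0]-.524,P[:,1]-.17)<.1)
            if k.sum()<150: continue
            e=cv2.fitEllipse(cv2.convexHull(uv[k].astype(np.float32))); c,r=cv2.minEnclosingCircle((P[k,:2]*1000).astype(np.float32))
            out.append((np.array(e[0]),lo[0])); print(lo[0],k.sum(),'px',np.round(e[0],1),'xy',np.round(c,1),'r',round(r,1),'z',np.median(P[k,2]).round(4))
    return out
E
python3 - <<'E'
from tb import *
d=snap('wrist'); save(d,'w5.png'); pickle.dump(d,open('w5.pkl','wb')); caps(d); s=d['s']; print(s['q'].round(3),s['tcp_pos'].round(4),Rn.from_quat(s['tool_rot']).as_matrix().round(3)[:,0])
E
```

```text
t: 7.8
tcp_pos: [0.5098, 0.1395, 0.2411]
tool_rot: [0.768, 0.64, -0.0, -0.0]
force: [0.3, 0.4, -0.2]
finger_gap: 0.855
gripper_force: 0.0
95 1270 px [327.5 143.8] xy [527.8 182.5] r 26.9 z 0.1131
3 1376 px [326.7  85.6] xy [534.5 225.8] r 15.8 z 0.1133
3 1015 px [326.2 217.9] xy [515.8 119.4] r 16.0 z 0.1132
[0.055 0.414 1.687 0.    1.041 0.236] [0.5098 0.1395 0.2411] [ 0.18   0.984 -0.   ]
```

View pics/w5.png

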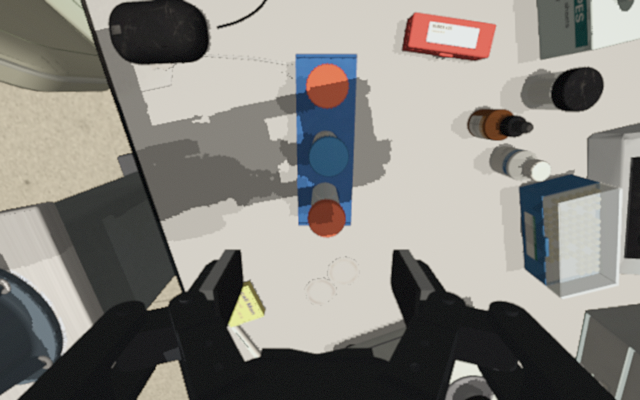

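The wrist view shows the blue cap at (329,157) between the orange caps at (327,86) and (326,218), with the fingers straddling the row. I'll move over it and triangulate a second view.

Scaled: 0.034 m is 0.0567, 0.02 m is 0.0333.

```bash
python3 drive.py '[[[0.0567, 0.015, 0.0333], 0, 0.85], [[0.0567, 0.015, 0.0333], 0, 0.85], [[0.0567, 0.015, 0.0333], 0, 0.85], [[0.0567, 0.015, 0.0333], 0, 0.85]]'
python3 - <<'E'
from tb import *
def capb(d,z=.112):
    # blue cap vs rack: cap duller/greener; split by depth then largest component
    h=blobs(d,(95,90,40),(115,255,255),None,200); y,x=np.mgrid[0:330,200:460]; uv=np.c_[x.ravel(),y.ravel()].astype(float); P=depth(d,uv)
    hs=cv2.cvtColor(d['pixels'],cv2.COLOR_RGB2HSV)[:330,200:460].reshape(-1,3)
    k=(abs(P[:,2]-z)<.007)&(hs[:,0]>90)&(hs[:,0]<118)&(hs[:,1]>80)
    m=np.zeros((400,640),np.uint8); m[uv[k,1].astype(int),uv[k,0].astype(int)]=1; m=cv2.morphologyEx(m,cv2.MORPH_OPEN,np.ones((7,7)))
    n,l,st,ce=cv2.connectedComponentsWithStats(m); i=1+st[1:,4].argmax(); q=pix(l==i); e=cv2.fitEllipse(cv2.convexHull(q.astype(np.float32)))
    Pz=depth(d,q); c,r=cv2.minEnclosingCircle((plane(d,q,.112)[:,:2]*1000).astype(np.float32)); print('blue',st[i],np.round(e[0],1),'circ',np.round(c,1),round(r,1),np.median(Pz[:,2])); return np.array(e[0])
w5=pickle.load(open('w5.pkl','rb')); d=snap('wrist'); pickle.dump(d,open('w6.pkl','wb'))
a,b=capb(w5),capb(d); print('tri blue',tri(w5,a,d,b), plane(w5,[a],.112),plane(d,[b],.112))
A=[c for c in caps(w5) if c[1]==3]; B=[c for c in caps(d) if c[1]==3]
for p,q in zip(A,B): print('tri or',tri(w5,p[0],d,q[0]))
s=d['s']; print(s['tcp_pos'].round(4),Rn.from_quat(s['tool_rot']).as_matrix().round(3)[:,:2])
E
```

```text
t: 8.25
tcp_pos: [0.5245, 0.171, 0.2214]
tool_rot: [0.768, 0.641, -0.0, 0.0]
force: [0.3, -0.6, -0.1]
finger_gap: 0.851
gripper_force: 0.0
blue [ 309  137   39   39 1236] [328.3 155.8] circ [526.8 172.4] 16.8 0.11310957011581038
blue [ 297  182   42   41 1326] [317.5 201.6] circ [526.7 173. ] 17.1 0.11315687833182848
tri blue (array([0.52668673, 0.17202507, 0.10792204]), np.float64(0.00020079047218050743)) [[0.52673834 0.17264701 0.112     ]] [[0.52680743 0.17333121 0.112     ]]
95 1270 px [327.5 143.8] xy [527.8 182.5] r 26.9 z 0.1131
3 1376 px [326.7  85.6] xy [534.5 225.8] r 15.8 z 0.1133
3 1015 px [326.2 217.9] xy [515.8 119.4] r 16.0 z 0.1132
95 1338 px [307.6 179.4] xy [524.8 192. ] r 35.7 z 0.1132
3 1465 px [315.6 132. ] xy [535. 226.] r 15.9 z 0.1132
3 1062 px [316.2 263.3] xy [516.5 119.4] r 16.5 z 0.1132
tri or (array([0.53481631, 0.22616799, 0.10954436]), np.float64(0.00020268032433677324))
tri or (array([0.51582903, 0.118701  , 0.10927521]), np.float64(0.00010915970438893339))
[0.5245 0.171  0.2214] [[ 0.179  0.984]
 [ 0.984 -0.179]
 [-0.    -0.   ]]
```

The blue tube axis is at (0.5265,0.1727), cap top about 0.112 and radius 17 mm, all as expected. I'll descend and grip.

Scaled: 0.145 m is 0.2417, 0.12 m is 0.2.

```bash
python3 drive.py '[[[0.003, 0.0027, 0.0667], 0, 0.85], [[0.003, 0.0027, 0.1333], 0, 0.85], [[0.003, 0.0027, 0.2], 0, 0.85], [[0.003, 0.0027, 0.2417], 0, 0.85], [[0.003, 0.0027, 0.2417], 0, 0.85], [[0.003, 0.0027, 0.2417], 0, 0], [[0.003, 0.0027, 0.2417], 0, 0], [[0.003, 0.0027, 0.2417], 0, 0], [[0.003, 0.0027, 0.2417], 0, 0], [[0.003, 0.0027, 0.2417], 0, 0], [[0.003, 0.0027, 0.2417], 0, 0], [[0.003, 0.0027, 0.2417], 0, 0], [[0.003, 0.0027, 0.2417], 0, 0]]' 40
```

```text
t: 9.6
tcp_pos: [0.527, 0.173, 0.0781]
tool_rot: [0.768, 0.641, 0.001, 0.0]
force: [-2.0, -0.3, 6.8]
finger_gap: 0.334
gripper_force: 31.5
```

Scaled: -0.17 m is -0.2833, -0.03 m is -0.05.

```bash
python3 drive.py '[[[0, 0, -0.0167], 0, 0], [[0, 0, -0.05], 0, 0], [[0, 0, -0.1], 0, 0], [[0, 0, -0.1667], 0, 0], [[0, 0, -0.2333], 0, 0], [[0, 0, -0.2833], 0, 0], [[0, 0, -0.2833], 0, 0], [[0, 0, -0.2833], 0, 0]]'
python3 - <<'E'
from h import *
w=snap('wrist'); s=snap('scene'); save(w,'w7.png'); save(s,'s7.png')
im=np.hstack([w['pixels'][0:400,150:500],s['pixels'][100:350,200:450].repeat(1,0) if 0 else cv2.resize(s['pixels'][100:350,200:450],(400,400))]); cv2.imwrite('pics/c7.png',im[:,:,::-1])
p=w['s']; print(p['tcp_pos'],p['force'],p['ft_torque'],p['finger_gap'])
E
```

```text
t: 10.4
tcp_pos: [0.5267, 0.1728, 0.2476]
tool_rot: [0.768, 0.641, 0.001, 0.001]
force: [0.5, -0.7, -2.1]
finger_gap: 0.337
gripper_force: 33.5
[0.52673322 0.17282484 0.24755992] [ 0.54472289 -0.65575795 -2.05389751] [-0.02935856 -0.00175941  0.02115945] 0.3373082877809757
```

View pics/c7.png

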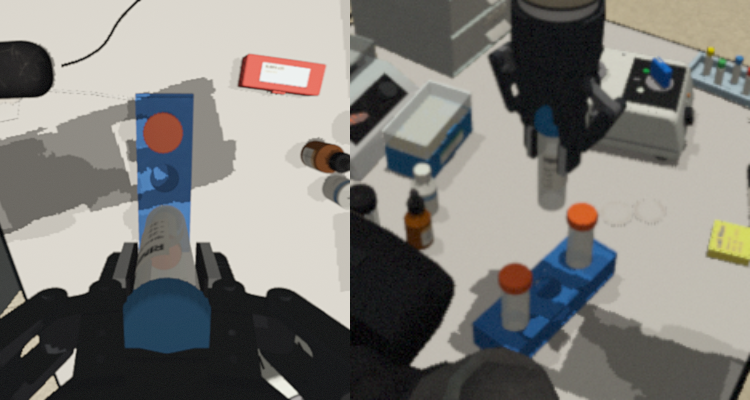

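The tube is held upright, with its foot at (315,207) in the wrist view. The well is empty and both orange tubes are still in the rack. I'll check the foot position in the hand before travelling.

Run:
```python
from h import *
w=snap('wrist'); p=w['s']; R=Rn.from_quat(p['tool_rot']).as_matrix()
y,x=np.mgrid[150:285,270:370]; uv=np.c_[x.ravel(),y.ravel()].astype(float); P=(depth(w,uv)-p['tcp_pos'])@R
k=(P[:,2]<.09)&(P[:,2]>.01)&(abs(P[:,1])<.02)&(P[:,0]<.03)
for a in range(25,86,10):
    q=P[k&(abs(P[:,2]-a/1000)<.004)]; 
    if len(q)>10: print(a,len(q),'x max',np.percentile(q[:,0],97).round(4),'y',np.percentile(q[:,1],[3,97]).round(4))
print('z max',np.percentile(P[k,2],[98,99.5]))
m=np.zeros((400,640),bool); m[uv[k,1].astype(int),uv[k,0].astype(int)]=1; q=pix(m); b=q[q[:,1]<q[:,1].min()+1]; print('foot far px',b.mean(0), ((plane(w,[b.mean(0)],p['tcp_pos'][2]-.0741)-p['tcp_pos'])@R))
t=snap('top'); c=np.array([.6459,-.1477]); d=np.r_[c-p['tcp_pos'][:2],0]@R; print('move',d,R[:,2])
y,x=np.mgrid[165:215,395:445]; uv=np.c_[x.ravel(),y.ravel()].astype(float); Q=depth(t,uv); k=(Q[:,2]>.112)&(Q[:,2]<.125); print('cup top cam',cv2.minEnclosingCircle((Q[k,:2]*1000).astype(np.float32)),np.median(Q[k,2]))
```

```text
25 282 x max 0.0138 y [-0.0124  0.0127]
35 241 x max 0.0137 y [-0.0123  0.0123]
45 164 x max 0.0133 y [-0.0113  0.0125]
55 167 x max 0.0127 y [-0.0117  0.0122]
65 131 x max 0.0125 y [-0.0116  0.0119]
75 33 x max 0.0123 y [-0.0113  0.0121]
z max [0.0706384 0.0722669]
foot far px [315. 205.] [[1.14038477e-02 6.46244718e-05 7.40915224e-02]]
move [-2.93651445e-01  1.75743289e-01 -1.66158825e-04] [-2.29453673e-03 -3.43239436e-04 -9.99997309e-01]
cup top cam ((643.34716796875, -149.45425415039062), 24.40209197998047) 0.1175277285611217
```

Scaled: -0.293 m is -0.4883, -0.08 m is -0.1333.

```bash
python3 drive.py '[[[-0.0667, 0.04, 0], 0, 0], [[-0.1333, 0.08, 0], 0, 0], [[-0.2, 0.12, 0], 0, 0], [[-0.2667, 0.16, 0], 0, 0], [[-0.3333, 0.2, 0], 0, 0], [[-0.4, 0.24, 0], 0, 0], [[-0.45, 0.27, 0], 0, 0], [[-0.4883, 0.2925, 0], 0, 0], [[-0.4883, 0.2925, 0], 0, 0], [[-0.4883, 0.2925, 0], 0, 0], [[-0.4883, 0.2925, 0], 0, 0]]'
python3 - <<'E'
from h import *
w=snap('wrist'); s=snap('scene'); p=w['s']; print(p['tcp_pos'],p['force'],p['q'].round(2)); R=Rn.from_quat(p['tool_rot']).as_matrix()
print((np.r_[.6457,-.1479,p['tcp_pos'][2]]-p['tcp_pos'])@R+[.0012,0,0])
a=w['pixels'][100:400,150:500]; b=cv2.resize(s['pixels'][60:210,280:430],(400,400),interpolation=cv2.INTER_CUBIC); a=cv2.resize(a,(400,343)); a=np.vstack([a,np.zeros((57,400,3),np.uint8)])
cv2.imwrite('pics/c8.png',np.hstack([a,b])[:,:,::-1])
# cup rim from this view
y,x=np.mgrid[60:320,200:440]; uv=np.c_[x.ravel(),y.ravel()].astype(float); Q=depth(w,uv); k=(Q[:,2]>.114)&(Q[:,2]<.121)&(np.hypot(Q[:,0]-.646,Q[:,1]+.148)<.03)
if k.sum()>30:
    q=Q[k,:2]; A=np.c_[2*q,np.ones(len(q))]; r=np.hypot(*(q-[.6457,-.1479]).T); print(k.sum(), 'rim r',np.percentile(r,[1,50,99]))
    c,rr=cv2.minEnclosingCircle((q*1000).astype(np.float32)); print(c,rr)
E
```

```text
t: 11.7
tcp_pos: [0.6459, -0.1456, 0.2451]
tool_rot: [0.768, 0.641, -0.001, -0.001]
force: [-0.1, 0.3, -0.9]
finger_gap: 0.342
gripper_force: 33.5
[ 0.64594331 -0.1455901   0.24514576] [-0.06613874  0.31766178 -0.92970743] [-0.39  0.59  1.34  0.    1.22 -0.21]
[-1.11626883e-03  1.72383906e-04 -2.91684077e-06]
668 rim r [0.0193211  0.02223711 0.02465315]
(646.0093994140625, -147.78396606445312) 24.599679946899414
```

View pics/c8.png

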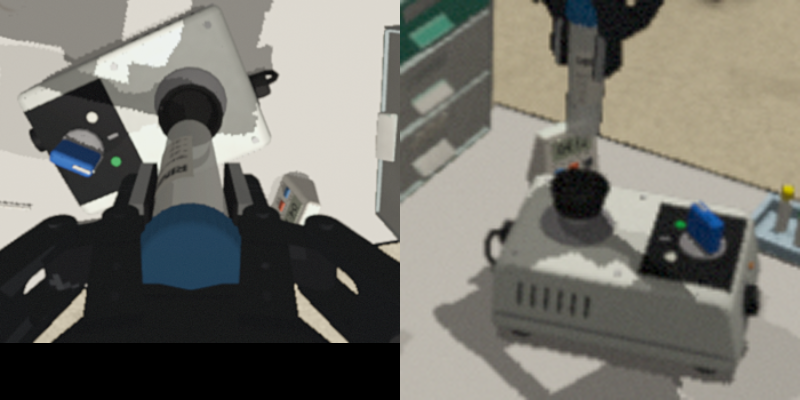

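The wrist view puts the cup (645.9,-147.8 mm) directly under the tube, and the selector is still on green. I'll lower to just above the floor.

Scaled: 0.06 m is 0.1, -0.001 m is -0.0017.

```bash
python3 drive.py '[[[-0.0017, 0, 0.0333], 0, 0], [[-0.0017, 0, 0.0667], 0, 0], [[-0.0017, 0, 0.0833], 0, 0], [[-0.0017, 0, 0.1], 0, 0], [[-0.0017, 0, 0.1], 0, 0], [[-0.0017, 0, 0.1], 0, 0]]'
python3 - <<'E'
from h import *
w=snap('wrist'); p=w['s']; R=Rn.from_quat(p['tool_rot']).as_matrix(); print(p['tcp_pos'],p['force'],p['ft_torque'],(np.r_[.6459,-.1478,p['tcp_pos'][2]]-p['tcp_pos'])@R+[.0012,0,0])
E
```

```text
t: 12.4
tcp_pos: [0.647, -0.1477, 0.1867]
tool_rot: [0.768, 0.641, 0.0, 0.0]
force: [-0.1, -1.1, 0.4]
finger_gap: 0.335
gripper_force: 33.5
[ 0.64699792 -0.1477185   0.18671745] [-0.07372901 -1.13828636  0.40470189] [0.01413929 0.07187528 0.00966308] [ 9.23684981e-04 -1.06570065e-03 -7.29942468e-07]
```

Scaled: 0.007 m is 0.0117, 0.004 m is 0.0067.

```bash
for i in 1; do python3 drive.py '[[[0, 0, 0.0067], 0, 0], [[0, 0, 0.0117], 0, 0], [[0, 0, 0.0117], 0, 0], [[0, 0, 0.0117], 0, 0]]'; done; python3 drive.py '[[[0, 0, 0.0033], 0, 0], [[0, 0, 0.0033], 0, 0], [[0, 0, 0.0033], 0, 0]]' | grep -E "tcp|force"
```

```text
t: 12.85
tcp_pos: [0.6466, -0.1479, 0.1793]
tool_rot: [0.768, 0.641, -0.0, -0.0]
force: [0.2, -0.2, -0.8]
finger_gap: 0.344
gripper_force: 33.5
tcp_pos: [0.6467, -0.1479, 0.1774]
force: [0.5, 0.5, -1.0]
gripper_force: 33.4
```

Scaled: 0.001 m is 0.0017.

```bash
python3 drive.py '[[[0, 0, 0.0017], 0, 0], [[0, 0, 0.0017], 0, 0], [[0, 0, 0.0017], 0, 0]]' | grep -E "tcp|force"
```

```text
tcp_pos: [0.6467, -0.1479, 0.1766]
force: [0.1, -0.2, 1.8]
gripper_force: 33.5
```

Contact begins at about 0.177, as predicted. I'll press in small steps.

Scaled: 0.001 m is 0.0017.

```bash
for k in 1 2; do python3 drive.py '[[[0, 0, 0.0017], 0, 0], [[0, 0, 0.0017], 0, 0], [[0, 0, 0.0017], 0, 0]]' | grep -E "tcp|force"; python3 drive.py '[[[0, 0, 0], 0, 0]]' | grep -E "^force"; python3 drive.py '[[[0, 0, 0], 0, 0]]' | grep -E "^force"; done
```

```text
tcp_pos: [0.6468, -0.1479, 0.1756]
force: [-0.4, -0.8, 3.9]
gripper_force: 33.6
force: [-0.6, -1.1, 3.2]
force: [-1.1, -0.9, 3.0]
tcp_pos: [0.6468, -0.1479, 0.1745]
force: [-0.8, -0.4, 4.3]
gripper_force: 33.6
force: [-0.4, -0.3, 5.0]
force: [-0.5, 0.2, 3.8]
```

Scaled: 0.002 m is 0.0033, 0.001 m is 0.0017.

```bash
python3 drive.py '[[[0, 0, 0.0017], 0, 0], [[0, 0, 0.0033], 0, 0], [[0, 0, 0.0033], 0, 0], [[0, 0, 0.0033], 0, 0]]' | grep -E "tcp|force"; for k in 1 2 3 4 5; do python3 drive.py '[[[0, 0, 0], 0, 0]]' | grep -E "^force|tcp"; done
python3 - <<'E'
from h import *
s=snap('scene'); t=manip.sense(); print(t['t'],t['force'],t['ft_torque'])
b=cv2.resize(s['pixels'][60:210,280:430],(500,500),interpolation=cv2.INTER_CUBIC); cv2.imwrite('pics/c9.png',b[:,:,::-1])
E
```

```text
tcp_pos: [0.6468, -0.1479, 0.1726]
force: [-1.7, 0.0, 5.4]
gripper_force: 33.6
tcp_pos: [0.6468, -0.1479, 0.1726]
force: [-0.9, -0.3, 5.7]
tcp_pos: [0.6468, -0.1479, 0.1727]
force: [-0.7, 0.2, 5.9]
tcp_pos: [0.6468, -0.1479, 0.1727]
force: [-2.9, -0.6, 6.1]
tcp_pos: [0.6468, -0.1479, 0.1727]
force: [-1.8, -0.1, 6.5]
tcp_pos: [0.6468, -0.1479, 0.1727]
force: [-0.4, -0.2, 6.1]
15.4 [-1.42951217 -1.11201148  5.37917192] [-0.01300998  0.19237273  0.00730218]
```

View pics/c9.png

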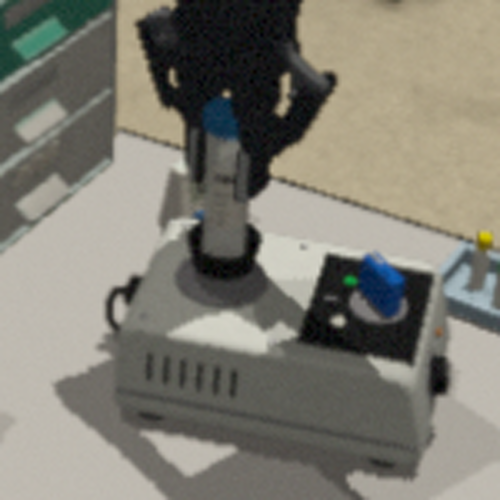

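The tube stands upright in the cup, pressed down about 4 mm. The mean force is about 6 N, plus a baseline of about 0.8 N, so close to 7 N. The selector is still on green. I'll hold for three seconds.

Units first: shifts go in shares of 0.6 m and turns go in shares of 4 rad. So 0.0002 m is 0.0003.

```bash
python3 drive.py '[[[0, 0, 0.0003], 0, 0], [[0, 0, 0.0003], 0, 0], [[0, 0, 0.0003], 0, 0], [[0, 0, 0.0003], 0, 0], [[0, 0, 0.0003], 0, 0], [[0, 0, 0.0003], 0, 0], [[0, 0, 0.0003], 0, 0], [[0, 0, 0.0003], 0, 0], [[0, 0, 0.0003], 0, 0], [[0, 0, 0.0003], 0, 0], [[0, 0, 0.0003], 0, 0], [[0, 0, 0.0003], 0, 0], [[0, 0, 0.0003], 0, 0], [[0, 0, 0.0003], 0, 0], [[0, 0, 0.0003], 0, 0], [[0, 0, 0.0003], 0, 0], [[0, 0, 0.0003], 0, 0], [[0, 0, 0.0003], 0, 0], [[0, 0, 0.0003], 0, 0], [[0, 0, 0.0003], 0, 0]]'; python3 drive.py '[[[0, 0, 0], 0, 0], [[0, 0, 0], 0, 0], [[0, 0, 0], 0, 0], [[0, 0, 0], 0, 0], [[0, 0, 0], 0, 0], [[0, 0, 0], 0, 0], [[0, 0, 0], 0, 0], [[0, 0, 0], 0, 0], [[0, 0, 0], 0, 0], [[0, 0, 0], 0, 0], [[0, 0, 0], 0, 0], [[0, 0, 0], 0, 0], [[0, 0, 0], 0, 0], [[0, 0, 0], 0, 0], [[0, 0, 0], 0, 0], [[0, 0, 0], 0, 0], [[0, 0, 0], 0, 0], [[0, 0, 0], 0, 0], [[0, 0, 0], 0, 0], [[0, 0, 0], 0, 0]]'
python3 - <<'E'
from h import *
w=snap('wrist'); p=w['s']; y,x=np.mgrid[20:320,150:490]; uv=np.c_[x.ravel(),y.ravel()].astype(float); Q=depth(w,uv); r=np.hypot(Q[:,0]-.6459,Q[:,1]+.1478)
k=(Q[:,2]>.1)&(Q[:,2]<.125)&(r<.025)&(r>.0205); print('rim z',k.sum(),np.percentile(Q[k,2],[50,90]))
q=Q[(abs(Q[:,2]-.08)<.004)]; print('deck',np.median(q[:,2]))
f=np.mean([snap('scene')['s']['force'] for _ in range(10)],0); print(f)
E
```

```text
t: 17.4
tcp_pos: [0.6468, -0.148, 0.1725]
tool_rot: [0.768, 0.641, 0.0, 0.0]
force: [-0.9, 0.2, 6.1]
finger_gap: 0.337
gripper_force: 33.6
t: 19.4
tcp_pos: [0.6467, -0.1479, 0.1725]
tool_rot: [0.768, 0.641, 0.0, 0.0]
force: [-0.9, -0.7, 5.0]
finger_gap: 0.336
gripper_force: 33.6
rim z 882 [0.11375948 0.11459951]
deck 0.08082950521775203
[-0.98626112 -0.15189154  5.76858446]
```

The rim has sunk from 0.1177 to 0.1138, which is 3.9 mm and matches the force. It has been held for over 4 s, so I'm handing in.

```bash
python3 -c "
from station import manip, optics
print(manip.sign_off())"
```

```text
the job is handed in; nothing more can be done
None
```

The job is handed in at about 20 s: the selector is on touch mode, and the blue-capped tube is still gripped upright in the cup, pressed about 3.9 mm down and held there for over 4 s.

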